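# Shift the sole stitcher to its longest stitch

## Task

Set the sole stitcher's gearbox to its longest stitch: with closed fingertips push the gear lever out of its park notch, along the cross slot and fully home into the slot whose end is marked by the longest index bar, without going into any other marked slot on the way. Only push the lever, gently; do not grip it or pull its knob up, leave the things around the gearbox alone, and finish clear of the lever.

Things in the scene. Friction and masses are not known exactly. Their poses are not given: they have to be found in the camera images.
- gearbox: Blue cast gearbox fixed on the bench, 150 (x) by 170 (y) mm on a 190 by 210 mm foot; its flat aluminium gate plate's top is 100 mm above the bench. An 80 mm pulley on a shaft sticks out of the +x side, its rim up to 90 mm above the bench. Origin: centre of its underside. Its x axis points away from the robot (far), y to the left, yaw up to 0.35 rad either way.
- gate_centre (a point): Middle of the cross slot, on the plate's top. Positions of the stick's axis at the plate, mm, gearbox frame: the cross slot runs along y at x = 0 from y = -24 to 24; at each end a slot runs far to x = 26 and another near to x = -26: four marked slots. All are 14 mm wide, the stick 10 mm, so 2 mm play each side. The walls hold the stick: it can leave or enter a slot only along it.
- park_end (a point): Where the stick's axis stands, on the plate's top, at the end of the short unmarked park notch, which leads near from the middle of the cross slot to x = -18 mm. The lever starts in this notch: push it far (away from the robot) to reach the cross slot.
- cross_left (a point): Left end of the cross slot (y = 24 mm), on the plate's top; from here one slot leads far, one near.
- cross_right (a point): Right end of the cross slot (y = -24 mm), on the plate's top; from here one slot leads far, one near.
- pivot (a point): Point about which the lever tilts in both directions, inside the gearbox, 10 mm above the bench and 90 mm below gate_centre.
- knob (a point): Centre of the lever's upright black cylindrical knob, 30 mm diameter, 36 mm high, 160 mm from the pivot: 170 mm above the bench upright, about 160 in a slot end. It leans with the stick. Knob centre in the gearbox frame, mm: park end (-31, 0), cross slot middle (0, 0) and ends (0, +-43), slot ends (+-45, +-42), each +-3. About 2 to 6 N at the knob moves the lever; it stays where left.
- stick (a point): Point on the axis of the 10 mm steel stick below the knob, 90 mm from the pivot, level with the plate's top: shows where the stick stands in the gate. The stick is bare from the plate up to the knob's underside (50 mm). The slot walls and ends are rigid: a push of 15 N is ample anywhere, and more than 35 N of finger force on the lever, pushing or pinching, counts as forcing it.
- lever_fore (a joint): Tilt of the lever far (+) or near (-), rad; 0 in the cross slot, about -0.2 in the park notch's end, about +-0.29 in a slot end.
- lever_side (a joint): Tilt of the lever left (+y of the gearbox, +) or right (-), rad; 0 in the middle, about +-0.27 in the left and right slots.
- knob_lift (a joint): How far the sprung knob is pulled up along the stick, m: 0 down, 0.015 at most. It takes about 10 N to start it, 16 N to raise it by 8 mm. It belongs down.
- bar_longest: Dark steel index bar fixed on the gate plate beyond the end of one slot, in line with it (its centre 20 mm from the stick's axis when the lever is fully home there). 7 mm wide, 5 mm high, 44 mm long across the slot. Origin: centre of its underside. Which slot it marks changes from run to run. The longest of the four: it marks the slot wanted.
- bar_long: Dark steel index bar fixed on the gate plate beyond the end of one slot, in line with it (its centre 20 mm from the stick's axis when the lever is fully home there). 7 mm wide, 5 mm high, 22 mm long across the slot. Origin: centre of its underside. Which slot it marks changes from run to run.
- bar_medium: Dark steel index bar fixed on the gate plate beyond the end of one slot, in line with it (its centre 20 mm from the stick's axis when the lever is fully home there). 7 mm wide, 5 mm high, 15 mm long across the slot. Origin: centre of its underside. Which slot it marks changes from run to run.
- bar_short: Dark steel index bar fixed on the gate plate beyond the end of one slot, in line with it (its centre 20 mm from the stick's axis when the lever is fully home there). 7 mm wide, 5 mm high, 10 mm long across the slot. Origin: centre of its underside. Which slot it marks changes from run to run.
- hammer: Loose hammer, 260 mm, wooden handle, lying to the left of the gearbox. A bystander. Origin: underside.
- spool: Loose upright thread spool, 44 mm diameter, 68 mm high, right of the gearbox. A bystander. Origin: centre of its underside.
- wax_can: Loose metal can, 60 mm diameter, 50 mm high, right of the gearbox. A bystander. Origin: centre of its underside.
- heel: Loose black rubber shoe heel, about 80 by 60 by 22 mm, lying near left of the gearbox. A bystander. Origin: underside.

How it is judged (in metres and radians):
On the way:
1. the lever stands in the cross slot, at the column of the longest bar (value of joint lever_fore between -0.08 and 0.08 rad and y of stick in the frame of bar_longest between -0.009 and 0.009 m), for 0.02 s.
At the end, for the whole second after the job is handed in: The lever rests fully home in the slot marked by the longest bar: the stick at the plate within 26 mm of that bar's centre (fully home is about 21 mm), at rest, the knob down (within 3 mm) (horizontal distance between stick and bar_longest below 0.026 m and velocity of joint lever_fore between -0.05 and 0.05 rad/s and velocity of joint lever_side between -0.05 and 0.05 rad/s and value of joint knob_lift below 0.003 m); the robot touches nothing.
It fails at once if the lever goes more than about halfway into a wrong slot (horizontal distance between stick and bar_long below 0.032 m or horizontal distance between stick and bar_medium below 0.032 m or horizontal distance between stick and bar_short below 0.032 m).
It fails at once if the knob is pulled up by 8 mm (value of joint knob_lift above 0.008 m).
It fails at once if the lever is gripped or forced (more than 35 N between the fingers and the lever or gearbox) (contact force between the fingers and gearbox above 35 N).
It fails at once if a bystander (hammer, spool, can or heel) is moved by more than 25 mm or tipped over (distance of any of hammer, spool, wax_can, heel from where it was at the start of the episode above 0.025 m or angle between any of spool, wax_can's own z axis and vertical above 0.5 rad).
It also fails if it takes over 42 s, if anything falls off the work surface, if the arm or the gripper's body presses on something with over 40 N, if the wrist force passes 120 N, or if a joint passes its speed limit or range.

## Robot

A 6-joint arm with a two-finger parallel gripper is mounted at the origin on the work surface. World frame = base frame: x ahead of the robot, y to its left, z up, the work surface at z = 0. Lengths are in mm, angles in rad, forces in N, time in s.
With the tool pointing down it reaches from about 275 to 1000 mm from the base axis. Payload 8.4 kg.
Tool frame: the origin (TCP) lies between the finger pads; the fingertips stand 22 mm ahead of it and the grasp point (between the pads) lies 3 mm ahead of it (r.nose_length is the z of the fingertips in the tool frame, in mm); z points along the fingers, y is the line along which they close (so a half turn about z gives the same grasp; the last joint's range is limited). The gripper opens to 85 mm and grips with 20 to 120 N. Pads are 22 mm wide; open, the fingers measure 114 mm over their backs; the gripper's body (76 mm by 85 mm) begins 54 mm behind the grasp point. The pads swing forward as they close: fully open they stand 13 mm farther back than shut.
Start: joints at [-1.266, 0.353, 1.633, -0, 1.155, -0.002], TCP at [188.755, -595.819, 253.281] pointing down, gripper open.
Joint ranges: [-2.63, 2.63], [-0.92, 2.1], [0.06, 2.66], [-1.3, 4.44], [0, 2.69], [-3.02, 3.02]. Speed limits (rad/s): [2.22, 2.22, 2.79, 3.14, 3.14, 3.14].

## Interface

Orientations are given as [roll, pitch, yaw] about the fixed x, y, z axes, in that order (R = Rz(yaw) Ry(pitch) Rx(roll)).
In Python, from rig import r gives the robot as it stands.
- The arm moves only by the shell command python3 steer.py [FORCE], which reads ROWS from standard input. ROWS is a JSON list of rows, 1 to 5 of them, each an object with the fields drx, dry, drz (a rotation vector in rad), x, y, z (the shift in mm), aperture (the opening from 0.0 (shut) to 1.0 (fully open)); a field left out counts as zero (the opening has to be given); each row shifts and turns the commanded pose from where the row before left it, along the tool's axes as they then stand; what a row does not reach is not made up. A row lasts 1/12 s, in which the tool goes at most 41.7 mm and 0.125 rad, less where a joint would pass 70% of its speed; a pose out of reach is approached as far as the arm can. The fingers move at their own pace and stop on an object; FORCE is the grip in N (left out, the last holds). Time passes only in rows, so rows that do not move let the fingers close. It prints the time, the measured TCP pose, the force, the opening and the grip force at its end. Input that does not fit is refused with a message, and nothing moves.
- r.sense(): the state, without advancing time (a new reading comes with each control period).
- r.grab_frame(name): name is "side" or "top" or "wrist"; returns the picture (384x512x3 uint8, red, green, blue); there is no depth.
- r.camera_params(name): a dict with "fx", "fy", "cx", "cy" (pixels), "rvec" (rotation vector, rad) and "tvec" (3), from world to camera coordinates, as OpenCV has them. Camera axes: x right, y down, z forward; pixel columns grow to the right and rows downward; lengths in mm; the calibration is good to about 2 mm. The wrist camera is an equidistant fisheye: a pixel r from the principal point sees the ray r / f radians off the axis. A picture is of the moment at which its call begins: read the wrist's pose just before it. camera_params takes no time and is no camera call; for the wrist camera it gives the pose at the moment of the call.
- r.sign_off(): hands the job in; it is judged then, once.
The state is a dict: "clock": time; "qpos": joint angles; "qvel": joint speeds; "joint_efforts": joint torques, N m; "eef_pos": TCP position; "tcp_rot": TCP orientation; "contact_force": force on the tool from outside, world axes, zero at the start; "wrist_torque": the same for the moment, N m; "opening": opening from 0.0 (shut) to 1.0 (fully open); "grasp_force": force on a finger pad.
Only numpy, scipy, OpenCV 4.12 (cv2) and the standard library are available. Lean on these libraries where they do the work, as an engineer would, in place of code of your own. Each camera call takes 0.05 s, during which the arm holds its last target. There are 200 camera calls.

## Working session

There is one attempt and no reset: what is moved stays moved. The work goes in short steps, Python scripts to look and compute and a shell command to move; the robot and the scene stay as the last step left them, time stands still between calls to the robot, and variables do not carry over. Pictures are saved under pics/ and viewed, at most 10 in all, crops included, and the job is handed in when it is done.

```bash
ls; mkdir -p pics
python3 - <<'E'
from rig import r
import cv2,numpy as np
ims=[]
for n in ("top","side"):
    im=r.grab_frame(n); cv2.imwrite(f"pics/{n}0.png",im[...,::-1]); ims.append(im)
    p=r.camera_params(n); print(n,{k:np.round(v,3).tolist() for k,v in p.items()})
s=r.sense(); print(s['clock'],s['eef_pos'],s['tcp_rot'],r.nose_length)
E
```

```text
pics
rig.py
steer.py
top {'fx': 350.724, 'fy': 350.724, 'cx': 253.47, 'cy': 188.911, 'rvec': [2.063, -2.11, 0.259], 'tvec': [67.749, 556.799, 695.751]}
side {'fx': 491.382, 'fy': 491.382, 'cx': 253.126, 'cy': 191.571, 'rvec': [0.674, -2.645, 1.134], 'tvec': [502.453, 241.756, 1049.392]}
0.1 [ 188.65249348 -595.42063992  252.62594461] [-3.14032966e+00 -4.00937925e-05  3.06827135e-01] 22.0
```

View pics/top0.png

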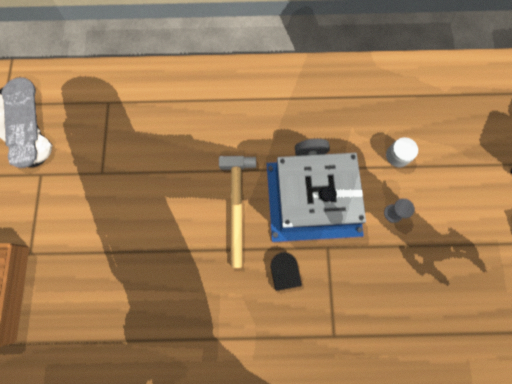

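View pics/side0.png

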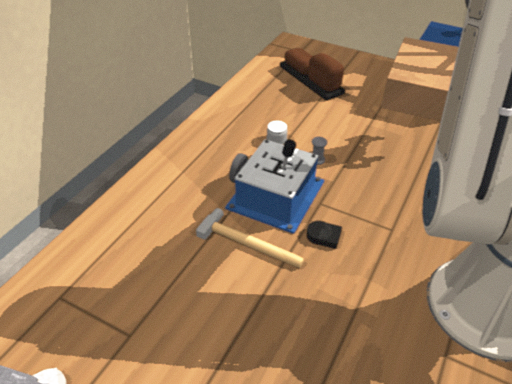

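The top view shows the gearbox with its plate around (320,190), the lever's knob near (327,193), the heel at (286,270), the hammer at (237,210), and the can and spool at (403,150) and (399,210). Next I'll locate the plate and zoom in on it.

```bash
cat > h.py <<'E'
import numpy as np,cv2
from rig import r
def cam(n):
    p=r.camera_params(n); K=np.array([[p['fx'],0,p['cx']],[0,p['fy'],p['cy']],[0,0,1]]);R=cv2.Rodrigues(np.array(p['rvec'],float))[0]
    return K,R,np.array(p['tvec'],float).ravel()
def ray(n,px):
    K,R,t=cam(n); d=R.T@np.linalg.inv(K)@np.array([px[0],px[1],1.]); return -R.T@t,d/np.linalg.norm(d)
def onz(n,px,z):
    o,d=ray(n,px); return o+d*(z-o[2])/d[2]
def tri(a,pa,b,pb):
    o1,d1=ray(a,pa);o2,d2=ray(b,pb); s=np.linalg.lstsq(np.c_[d1,-d2],o2-o1,rcond=None)[0]
    p,q=o1+s[0]*d1,o2+s[1]*d2; return (p+q)/2,np.linalg.norm(p-q)
def proj(n,P):
    K,R,t=cam(n); q=K@(R@np.array(P,float)+t); return q[:2]/q[2]
E
python3 - <<'E'
from h import *
top=cv2.imread('pics/top0.png'); side=cv2.imread('pics/side0.png')
def plate(im,x0,y0,x1,y1):
    hsv=cv2.cvtColor(im,cv2.COLOR_BGR2HSV); m=((hsv[...,1]<45)&(hsv[...,2]>110)).astype(np.uint8)
    k=np.zeros_like(m);k[y0:y1,x0:x1]=1;m*=k
    c=max(cv2.findContours(m,0,1)[0],key=cv2.contourArea)
    return c,cv2.boxPoints(cv2.minAreaRect(c))
c,b=plate(top,262,145,375,240); 
P=np.array([onz('top',q[0],100)[:2] for q in c.astype(float)],np.float32)
rc=cv2.minAreaRect(P); print('plate top',rc, cv2.boxPoints(rc).round(0).tolist())
cs,bs=plate(side,225,135,325,200); 
Ps=np.array([onz('side',q[0],100)[:2] for q in cs.astype(float)],np.float32); rs=cv2.minAreaRect(Ps);print('plate side',rs)
a=cv2.resize(top[145:245,260:375],None,fx=5,fy=5,interpolation=2);b=cv2.resize(side[125:235,225:330],None,fx=4.5,fy=4.5,interpolation=2)
cv2.imwrite('pics/z1.png',a[:,:575]); cv2.imwrite('pics/z2.png',b)
E
```

```text
plate top ((548.0446166992188, -84.7754898071289), (151.6707305908203, 172.01002502441406), 1.9982810020446777) [[469.0, -1.0], [475.0, -173.0], [627.0, -168.0], [621.0, 4.0]]
plate side ((548.9840698242188, -100.07714080810547), (154.0074462890625, 216.22398376464844), 2.168337106704712)
```

View pics/z1.png

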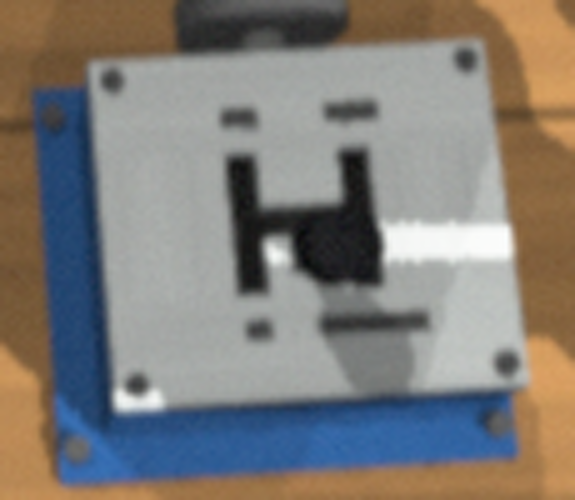

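View pics/z2.png

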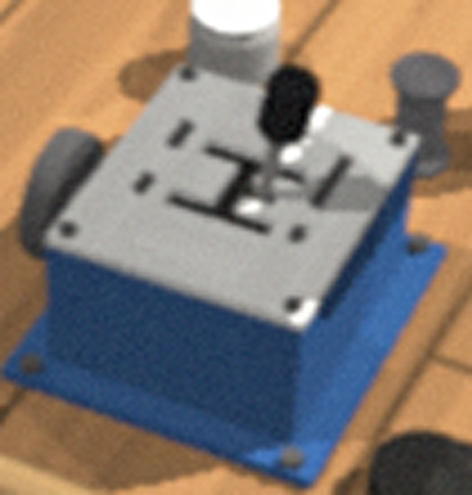

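Crop 1 shows four bars: far left (239,118), far right (350,111), near left (260,330), and the longest at near right (375,322). So the wanted slot is near right. The side crop agrees, with the long bar at (333,181). Now I'll measure the bars and knob in both views.

Run:
```python
from h import *
T={'FL':(239,118),'FR':(350,111),'NL':(260,330),'NR':(375,322),'knob':(339,243),'c0':(88,62),'c1':(483,40),'c2':(526,383),'c3':(114,410)}
S={'FL':(145,183),'FR':(181,132),'NL':(298,233),'NR':(333,181),'knob':(289,104),'c0':(47,245),'c1':(180,65),'c2':(418,142),'c3':(299,320)}
t=lambda p:((p[0]+.5)/5-.5+260,(p[1]+.5)/5-.5+145)
s=lambda p:((p[0]+.5)/4.5-.5+225,(p[1]+.5)/4.5-.5+125)
G={'FL':(46,24),'FR':(46,-24),'NL':(-46,24),'NR':(-46,-24),'c0':(75,85),'c1':(75,-85),'c2':(-75,-85),'c3':(-75,85)}
A=[];B=[]
for k in T:
    P,e=tri('top',t(T[k]),'side',s(S[k])); print(k,P.round(1),round(e,1))
    if k in G: A.append(G[k]);B.append(onz('top',t(T[k]),105 if len(k)==2 and k[0] in'FN' else 100)[:2])
A=np.array(A,float);B=np.array(B)
M,_=cv2.estimateAffinePartial2D(A,B); print(M); yaw=np.arctan2(M[1,0],M[0,0]); print('yaw',yaw,'scale',np.hypot(M[0,0],M[1,0]))
print((A@M[:,:2].T+M[:,2]-B).round(1).tolist())
c=M[:,2];R=np.array([[np.cos(yaw),-np.sin(yaw)],[np.sin(yaw),np.cos(yaw)]])
for n,g in dict(park=(-31,0),mid=(0,0),right=(0,-43),end=(-45,-42)).items(): print(n,(c+R@np.array(g)).round(1))
for k,z in dict(knob=170).items(): print(onz('top',t(T[k]),z))
```

```text
FL [593.9 -60.4  99.7] 0.8
FR [ 595.6 -107.3  101.5] 1.3
NL [502.1 -63.4 100.1] 0.9
NR [ 503.7 -111.   100.8] 0.1
knob [522.1 -84.5 166.3] 0.2
c0 [622.    2.   91.4] 2.1
c1 [ 628.1 -168.5   95.7] 0.9
c2 [ 478.2 -172.6   94.3] 0.2
c3 [471.2  -1.5 101.7] 3.2
[[ 9.95303448e-01 -3.47929285e-02  5.47812374e+02]
 [ 3.47929285e-02  9.95303448e-01 -8.45325535e+01]]
yaw 0.034942877574525355 scale 0.9959113925711685
[[0.9, 0.5], [0.6, -0.2], [0.5, 0.5], [-0.1, 0.0], [-0.6, -0.2], [-0.6, 0.8], [-1.1, -0.9], [0.3, -0.5]]
park [516.8 -85.6]
mid [547.8 -84.5]
right [ 549.3 -127.5]
end [ 504.3 -128.1]
[521.10012472 -83.74411312 170.        ]
```

Longest slot is near right. The gearbox is at (548,-84.5) with yaw 0.035; bar heights (~100), knob height (166) and the fit residuals (about 1 mm) all check out. I'll close the fingers, align the yaw and approach from the near side of the knob.

```bash
echo '[{"drz": 0.09, "aperture": 0}, {"drz": 0.09, "aperture": 0}, {"drz": 0.092, "aperture": 0}]' | python3 steer.py 20; echo '[{"x": 20, "y": -33, "aperture": 0}, {"x": 20, "y": -33, "aperture": 0}, {"x": 20, "y": -33, "aperture": 0}, {"x": 20, "y": -33, "aperture": 0}, {"x": 20, "y": -33, "aperture": 0}]' | python3 steer.py; echo '[{"x": 20, "y": -33, "aperture": 0}, {"x": 20, "y": -33, "aperture": 0}, {"x": 20, "y": -33, "aperture": 0}, {"x": 20, "y": -33, "aperture": 0}, {"x": 20, "y": -33, "aperture": 0}]' | python3 steer.py
```

```text
clock: 0.35
eef_pos: [188.7, -595.5, 252.8]
tcp_rot: [-3.141, 0.0, 0.03]
contact_force: [-0.0, 0.2, 0.1]
opening: 0.604
grasp_force: 0.0
clock: 0.77
eef_pos: [283.2, -425.6, 252.9]
tcp_rot: [-3.141, 0.0, 0.034]
contact_force: [0.9, -0.4, 1.1]
opening: -0.001
grasp_force: 0.0
clock: 1.18
eef_pos: [377.5, -257.3, 253.2]
tcp_rot: [-3.142, 0.0, 0.034]
contact_force: [1.0, -1.4, -0.2]
opening: 0.001
grasp_force: 0.0
```

```bash
echo '[{"x": 19, "y": -33, "aperture": 0}, {"x": 19, "y": -33, "aperture": 0}, {"x": 19, "y": -33, "aperture": 0}, {"x": 19, "y": -33, "aperture": 0}, {"x": 19, "y": -33, "aperture": 0}]' | python3 steer.py; echo '[{"aperture": 0}, {"aperture": 0}]' | python3 steer.py
```

```text
clock: 1.6
eef_pos: [466.7, -89.0, 253.2]
tcp_rot: [3.142, 0.0, 0.035]
contact_force: [0.9, -0.3, 0.4]
opening: 0.001
grasp_force: 0.0
clock: 1.77
eef_pos: [466.8, -89.1, 253.0]
tcp_rot: [-3.141, 0.001, 0.039]
contact_force: [0.1, -0.4, 0.7]
opening: 0.001
grasp_force: 0.0
```

```bash
echo '[{"y": -2, "z": 26, "aperture": 0}, {"z": 26, "aperture": 0}, {"z": 26, "aperture": 0}, {"aperture": 0}]' | python3 steer.py
python3 - <<'E'
from h import *
b=r.grab_frame('side')[100:240,200:350,::-1]; t=r.grab_frame('top')[135:255,250:385,::-1]
cv2.imwrite('pics/a1.png',np.hstack([cv2.resize(b,(400,373)),cv2.resize(t,(400,373))]))
E
```

```text
clock: 2.1
eef_pos: [462.8, -89.3, 171.3]
tcp_rot: [-3.14, 0.007, 0.034]
contact_force: [-2.0, -0.2, -0.5]
opening: -0.002
grasp_force: 0.0
```

View pics/a1.png

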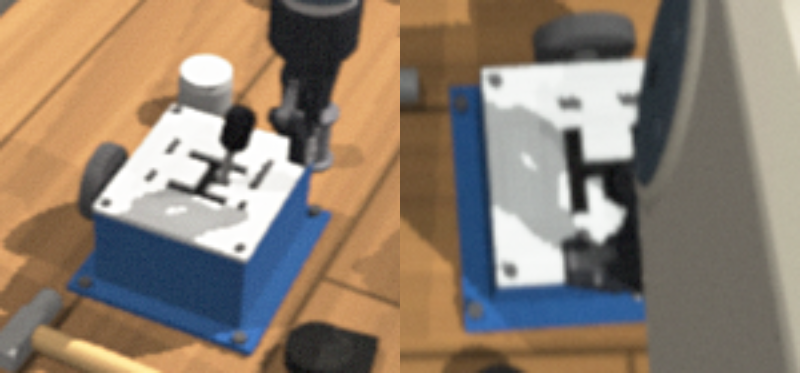

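The side crop shows the closed fingers at knob height on its near side (fingers about (295,140), knob (238,130)), clear of everything. I'll push far.

```bash
echo '[{"x": 6, "y": -2, "aperture": 0}, {"x": 6, "aperture": 0}, {"x": 6, "aperture": 0}, {"x": 4, "aperture": 0}, {"x": 4, "aperture": 0}]' | python3 steer.py; echo '[{"x": 4, "aperture": 0}, {"x": 4, "aperture": 0}, {"x": 4, "aperture": 0}]' | python3 steer.py; echo '[{"x": 4, "aperture": 0}, {"x": 4, "aperture": 0}]' | python3 steer.py
```

```text
clock: 2.62
eef_pos: [493.3, -86.0, 176.0]
tcp_rot: [3.141, -0.001, 0.035]
contact_force: [-0.5, 0.4, 0.5]
opening: 0.005
grasp_force: 0.3
clock: 2.87
eef_pos: [504.2, -85.4, 175.2]
tcp_rot: [-3.141, 0.001, 0.035]
contact_force: [-2.5, -0.1, 1.2]
opening: 0.0
grasp_force: 1.2
clock: 3.03
eef_pos: [512.4, -85.2, 175.2]
tcp_rot: [-3.142, 0.0, 0.035]
contact_force: [-2.4, 0.8, 1.4]
opening: 0.002
grasp_force: 1.2
```

```bash
echo '[{"x": 3, "aperture": 0}, {"x": 3, "aperture": 0}]' | python3 steer.py; echo '[{"x": 2, "aperture": 0}]' | python3 steer.py;echo '[{"x": 1.5, "aperture": 0}]' | python3 steer.py
```

```text
clock: 3.2
eef_pos: [518.5, -85.0, 175.2]
tcp_rot: [-3.142, 0.0, 0.035]
contact_force: [-2.0, -0.1, 0.5]
opening: -0.001
grasp_force: 1.1
clock: 3.28
eef_pos: [520.6, -85.0, 175.3]
tcp_rot: [-3.142, -0.0, 0.035]
contact_force: [-1.8, 0.3, 1.8]
opening: 0.004
grasp_force: 1.1
clock: 3.37
eef_pos: [521.9, -84.9, 175.3]
tcp_rot: [-3.142, 0.0, 0.035]
contact_force: [-2.6, 0.7, 1.0]
opening: 0.003
grasp_force: 1.1
```

```bash
echo '[{"x": 1, "aperture": 0}]' | python3 steer.py|grep -E 'eef|contact'; echo '[{"x": 1, "aperture": 0}]' | python3 steer.py|grep -E 'eef|contact';echo '[{"x": 1, "aperture": 0}]' | python3 steer.py|grep -E 'eef|contact'
```

```text
eef_pos: [522.8, -84.9, 175.3]
contact_force: [-2.2, -0.8, 2.4]
eef_pos: [523.7, -84.8, 175.3]
contact_force: [-1.5, 0.3, 1.3]
eef_pos: [524.6, -84.8, 175.3]
contact_force: [-1.6, -0.0, 1.4]
```

```bash
for i in 1; do echo '[{"x": 1, "aperture": 0}]' | python3 steer.py|grep -E 'eef|contact'; done; echo '[{"x": 1, "aperture": 0}]' | python3 steer.py|grep -E 'eef|contact'; echo '[{"x": 1, "aperture": 0}]' | python3 steer.py|grep -E 'eef|contact'
python3 - <<'E'
from h import *
b=r.grab_frame('side')[125:235,225:330,::-1]; cv2.imwrite('pics/a2.png',cv2.resize(b,None,fx=5,fy=5,interpolation=2))
E
```

```text
eef_pos: [525.6, -84.8, 175.3]
contact_force: [-1.6, 0.5, 1.1]
eef_pos: [526.6, -84.7, 175.3]
contact_force: [-2.1, -0.0, 1.4]
eef_pos: [527.5, -84.7, 175.3]
contact_force: [-6.0, 0.4, 4.3]
```

View pics/a2.png

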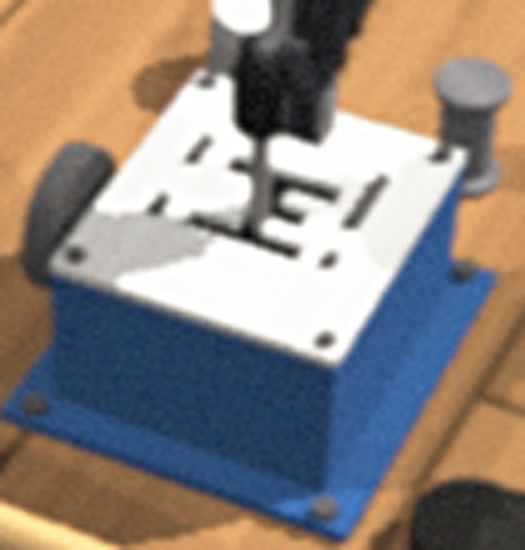

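Run:
```python
from h import *
yaw=.035;c=np.array([548,-84.5]);R=np.array([[np.cos(yaw),-np.sin(yaw)],[np.sin(yaw),np.cos(yaw)]])
f=lambda g,z:((proj('side',[*(c+R@np.array(g)),z])-[225,125]+.5)*5-.5).round(0)
for y in (-24,0,24):
  k=y*1.78; h=10+160*np.cos(y/90)
  print(y,'stick',f((0,y),100),'knob',f((0,k),h),'knobbottom',f((0,k*.89),h-17))
b=cv2.imread('pics/a2.png').astype(int).sum(2)
for y in range(110,246,8): print(y,b[y,215:345:6])
```

```text
-24 stick [286. 177.] knob [308.  54.] knobbottom [302.  87.]
0 stick [266. 205.] knob [273.  93.] knobbottom [271. 121.]
24 stick [246. 233.] knob [235. 153.] knobbottom [238. 175.]
110 [761 765 764 446  94  55  56  94  68  51  59 106 166 103  79  60  96 198
 297 391 536 576]
118 [760 765 761 441  90  27  74  70  64  39  73 130 158  90  89  81 104 205
 308 413 655 765]
126 [763 765 765 640 211  29  17  72  55  46  38  76 108  86  79  54 112 232
 344 450 698 765]
134 [754 764 765 765 676 408 193  75  54 165 333 405 393 234 133  67  75 194
 411 641 764 764]
142 [696 764 761 764 765 765 571 258 245 553 759 765 765 760 658 494 360 346
 610 765 765 758]
150 [765 764 761 765 765 765 616 294 329 644 765 763 761 764 765 765 765 745
 765 765 761 761]
158 [764 765 743 584 507 554 444 269 344 649 765 764 759 758 758 758 761 763
 761 760 758 760]
166 [751 745 621 258 138 210 253 251 341 519 690 756 765 765 765 764 761 761
 760 758 761 761]
174 [743 748 756 709 621 517 313 277 297 345 350 400 502 592 665 718 749 765
 765 763 755 754]
182 [745 748 751 761 765 765 532 303 315 294 166 108 162 218 294 373 438 481
 552 654 710 713]
190 [744 743 744 750 762 765 577 303 313 274 108 136 326 431 345 225 186 155
 200 299 392 590]
198 [752 754 755 756 765 750 486 302 327 275 179 392 691 761 760 744 627 478
 356 242 373 645]
206 [759 760 709 691 679 556 380 304 327 269 161 326 521 597 678 723 735 740
 727 675 679 723]
214 [546 575 587 578 523 385 305 297 334 335 243 150 162 225 326 527 709 742
 751 751 755 729]
222 [326 379 438 521 453 246 214 321 533 762 765 700 494 350 390 677 765 761
 760 763 765 601]
230 [226 181 168 260 215  66 127 301 622 765 765 765 765 765 760 765 764 758
 758 760 764 692]
238 [672 694 550 408 295 155 114 138 306 447 531 662 730 748 761 761 760 758
 758 758 760 764]
```

The side crop shows the stick at about (261,140) to (258,215), where I'd project the cross slot's middle (266,205). It sits slightly left and against the far wall, and the force rose to 6 N. So the lever is in the cross slot. I'll back off and go round to its left side.

```bash
echo '[{"x": -15, "aperture": 0}, {"x": -20, "aperture": 0}, {"x": -5, "y": -20, "aperture": 0}, {"y": -25, "aperture": 0}, {"y": -15, "aperture": 0}]' | python3 steer.py|grep -E 'eef|contact'; echo '[{"x": 20, "aperture": 0}, {"x": 20, "aperture": 0}, {"x": 20, "aperture": 0}, {"aperture": 0}, {"aperture": 0}]' | python3 steer.py|grep -E 'eef|contact|rot'
```

```text
eef_pos: [485.7, -25.0, 175.5]
contact_force: [-0.9, 1.0, -0.1]
eef_pos: [546.6, -23.9, 175.2]
tcp_rot: [3.142, -0.001, 0.035]
contact_force: [-0.9, 0.0, -0.5]
```

```bash
echo '[{"y": 7, "aperture": 0}, {"y": 7, "aperture": 0}, {"y": 4, "aperture": 0}, {"y": 4, "aperture": 0}]' | python3 steer.py|grep -E 'eef|contact'; echo '[{"y": 4, "aperture": 0}, {"y": 4, "aperture": 0}]' | python3 steer.py|grep -E 'eef|contact';echo '[{"y": 4, "aperture": 0}, {"y": 4, "aperture": 0}]' | python3 steer.py|grep -E 'eef|contact';echo '[{"y": 4, "aperture": 0}, {"y": 4, "aperture": 0}]' | python3 steer.py|grep -E 'eef|contact'
```

```text
eef_pos: [545.9, -46.9, 175.4]
contact_force: [-0.2, 0.4, -0.3]
eef_pos: [546.5, -54.7, 175.4]
contact_force: [0.2, 0.7, 0.2]
eef_pos: [546.9, -62.2, 175.4]
contact_force: [-0.9, 3.0, 1.2]
eef_pos: [547.2, -70.2, 175.4]
contact_force: [0.4, 3.0, 1.3]
```

```bash
echo '[{"y": 4, "aperture": 0}, {"y": 4, "aperture": 0}]' | python3 steer.py|grep -E 'eef|contact'; echo '[{"y": 4, "aperture": 0}, {"y": 4, "aperture": 0}]' | python3 steer.py|grep -E 'eef|contact'
```

```text
eef_pos: [547.5, -78.3, 175.3]
contact_force: [0.2, 2.3, 0.3]
eef_pos: [547.6, -86.3, 175.1]
contact_force: [0.2, 1.9, -1.4]
```

```bash
echo '[{"y": 3, "aperture": 0}, {"y": 3, "aperture": 0}]' | python3 steer.py|grep -E 'eef|contact'; echo '[{"y": 2, "aperture": 0}, {"y": 2, "aperture": 0}]' | python3 steer.py|grep -E 'eef|contact'; echo '[{"y": 1, "aperture": 0}]' | python3 steer.py|grep -E 'eef|contact'; echo '[{"y": 1, "aperture": 0}]' | python3 steer.py|grep -E 'eef|contact'
```

```text
eef_pos: [547.8, -92.3, 175.1]
contact_force: [0.3, 2.8, -1.9]
eef_pos: [548.0, -96.2, 175.1]
contact_force: [-0.0, 1.3, -0.4]
eef_pos: [548.0, -97.2, 175.2]
contact_force: [0.8, 1.6, 0.7]
eef_pos: [548.1, -98.1, 175.2]
contact_force: [0.8, 2.5, -0.8]
```

```bash
echo '[{"y": 1, "aperture": 0}, {"y": 1, "aperture": 0}]' | python3 steer.py|grep -E 'eef|contact'; echo '[{"y": 1, "aperture": 0}]' | python3 steer.py|grep -E 'eef|contact'; echo '[{"y": 1, "aperture": 0}]' | python3 steer.py|grep -E 'eef|contact'
```

```text
eef_pos: [548.2, -100.0, 175.3]
contact_force: [0.3, 2.1, -0.7]
eef_pos: [548.2, -101.0, 175.3]
contact_force: [-0.3, 2.5, -0.5]
eef_pos: [548.2, -101.9, 175.2]
contact_force: [-0.1, 5.2, -1.7]
```

```bash
echo '[{"y": 0.7, "aperture": 0}]' | python3 steer.py|grep -E 'eef|contact'
python3 - <<'E'
from h import *
b=r.grab_frame('side')[125:235,225:330,::-1]; cv2.imwrite('pics/a3.png',cv2.resize(b,None,fx=5,fy=5,interpolation=2))
E
```

```text
eef_pos: [548.2, -102.4, 175.2]
contact_force: [0.8, 6.2, -2.0]
```

View pics/a3.png

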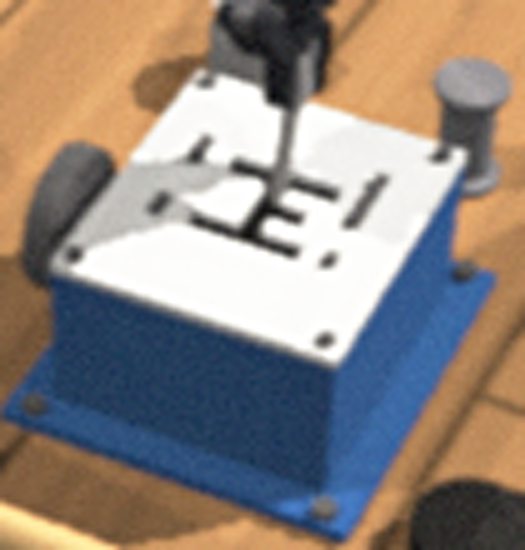

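The stick runs from (288,105) to about (275,195). A column-end stick base should be at about (286,177), so it may be a few mm short. I'll push a little more while watching the force.

```bash
echo '[{"y": 1, "aperture": 0}]' | python3 steer.py|grep -E 'eef|contact'; echo '[{"y": 1, "aperture": 0}]' | python3 steer.py|grep -E 'eef|contact'
python3 - <<'E'
from h import *
cv2.imwrite('pics/s4.png',r.grab_frame('side')[...,::-1])
b=cv2.imread('pics/s4.png')[125:235,225:330]; b=cv2.resize(b,None,fx=5,fy=5,interpolation=2).astype(int).sum(2)
for y in range(110,206,10): print(y,b[y,250:330:5])
E
```

```text
eef_pos: [548.2, -102.9, 175.1]
contact_force: [0.5, 10.2, -1.0]
eef_pos: [548.2, -103.4, 175.1]
contact_force: [0.5, 12.2, -0.8]
110 [758 760 763 765 765 743 603 398 266 312 564 752 765 765 754 726]
120 [758 758 758 757 763 765 650 410 328 501 709 765 762 757 758 761]
130 [758 758 758 761 765 765 599 350 351 583 750 765 760 758 757 751]
140 [756 758 758 761 765 742 507 323 413 650 764 765 758 749 731 720]
150 [753 755 755 764 765 640 399 333 505 707 765 765 760 741 729 723]
160 [597 651 712 760 752 556 353 353 510 677 740 729 721 719 716 722]
170 [117 168 246 320 353 343 339 375 473 619 725 764 764 750 734 726]
180 [696 675 562 329 225 293 357 370 329 283 344 455 536 586 609 654]
190 [765 765 728 447 266 295 370 478 563 536 389 276 227 179 157 215]
200 [765 660 369 166 195 332 541 746 765 765 765 765 765 713 661 562]
```

The force is 12 N and the motion has stalled. The stick extrapolates to (281,177), which fits the right column against the far wall. Now round to the far side.

```bash
echo '[{"y": -16, "aperture": 0}, {"x": 20, "aperture": 0}, {"x": 20, "z": 2, "aperture": 0}, {"x": 14, "z": 2, "aperture": 0}, {"aperture": 0}]' | python3 steer.py|grep -E 'eef|contact'; echo '[{"y": 18, "aperture": 0}, {"y": 19, "aperture": 0}, {"aperture": 0}]' | python3 steer.py|grep -E 'eef|contact'
```

```text
eef_pos: [604.5, -87.2, 171.4]
contact_force: [-0.4, -0.3, -0.2]
eef_pos: [602.8, -126.5, 171.4]
contact_force: [-0.7, -0.0, 0.1]
```

```bash
echo '[{"x": -6, "aperture": 0}, {"x": -6, "aperture": 0}, {"x": -5, "aperture": 0}, {"x": -4, "aperture": 0}, {"x": -4, "aperture": 0}]' | python3 steer.py|grep -E 'eef|contact'; echo '[{"x": -4, "aperture": 0}, {"x": -4, "aperture": 0}]' | python3 steer.py|grep -E 'eef|contact';echo '[{"x": -4, "aperture": 0}, {"x": -4, "aperture": 0}]' | python3 steer.py|grep -E 'eef|contact';echo '[{"x": -4, "aperture": 0}, {"x": -4, "aperture": 0}]' | python3 steer.py|grep -E 'eef|contact'
```

```text
eef_pos: [577.7, -124.3, 171.5]
contact_force: [2.6, -0.2, 0.9]
eef_pos: [570.7, -124.8, 171.9]
contact_force: [3.9, 1.9, 2.4]
eef_pos: [562.5, -125.2, 171.8]
contact_force: [4.2, 1.3, 3.5]
eef_pos: [554.2, -125.5, 171.6]
contact_force: [4.1, 2.1, 3.8]
```

```bash
echo '[{"x": -4, "aperture": 0}, {"x": -4, "aperture": 0}]' | python3 steer.py|grep -E 'eef|contact'; echo '[{"x": -3, "aperture": 0}, {"x": -3, "aperture": 0}]' | python3 steer.py|grep -E 'eef|contact';echo '[{"x": -2, "aperture": 0}, {"x": -2, "aperture": 0}]' | python3 steer.py|grep -E 'eef|contact'; echo '[{"x": -1, "aperture": 0}, {"x": -1, "aperture": 0}]' | python3 steer.py|grep -E 'eef|contact'
```

```text
eef_pos: [545.9, -125.6, 171.2]
contact_force: [5.2, 2.0, 0.3]
eef_pos: [539.7, -125.8, 170.9]
contact_force: [4.8, 1.8, -1.3]
eef_pos: [535.6, -126.1, 170.9]
contact_force: [5.6, 2.4, -0.3]
eef_pos: [534.6, -126.2, 171.2]
contact_force: [8.8, 2.4, -2.6]
```

```bash
echo '[{"x": -1, "aperture": 0}]' | python3 steer.py|grep -E 'eef|contact'; echo '[{"x": -1, "aperture": 0}]' | python3 steer.py|grep -E 'eef|contact'
```

```text
eef_pos: [534.2, -126.3, 171.4]
contact_force: [10.0, 1.8, -2.5]
eef_pos: [533.9, -126.4, 171.6]
contact_force: [13.1, 2.7, -2.8]
```

The lever has hit the end stop (13 N). I'll retreat far, rise and check.

```bash
echo '[{"aperture": 0}, {"x": 10, "aperture": 0}, {"x": 25, "aperture": 0}, {"x": 20, "aperture": 0}, {"z": -30, "aperture": 0}]' | python3 steer.py|grep -E 'eef|contact'; echo '[{"z": -35, "aperture": 0}, {"x": 30, "z": -20, "aperture": 0}, {"x": 35, "aperture": 0}, {"x": 35, "aperture": 0}, {"aperture": 0}]' | python3 steer.py|grep -E 'eef|contact'
python3 - <<'E'
from h import *
b=r.grab_frame('side')[125:235,225:330,::-1]; cv2.imwrite('pics/a5.png',cv2.resize(b,None,fx=5,fy=5,interpolation=2))
yaw=.035;c=np.array([548,-84.5]);R=np.array([[np.cos(yaw),-np.sin(yaw)],[np.sin(yaw),np.cos(yaw)]])
f=lambda g,z:((proj('side',[*(c+R@np.array(g)),z])-[225,125]+.5)*5-.5).round(0)
for x in (-26,-20,-14,0): print(x,'stick',f((x,-24),100),'knob',f((x*1.73,-42),160))
E
```

```text
eef_pos: [586.2, -123.9, 195.9]
contact_force: [-2.3, 0.9, 0.3]
eef_pos: [691.1, -120.8, 255.5]
contact_force: [-1.4, 0.1, -0.9]
-26 stick [334. 192.] knob [392.  88.]
-20 stick [323. 189.] knob [372.  82.]
-14 stick [312. 185.] knob [352.  76.]
0 stick [286. 177.] knob [307.  62.]
```

View pics/a5.png

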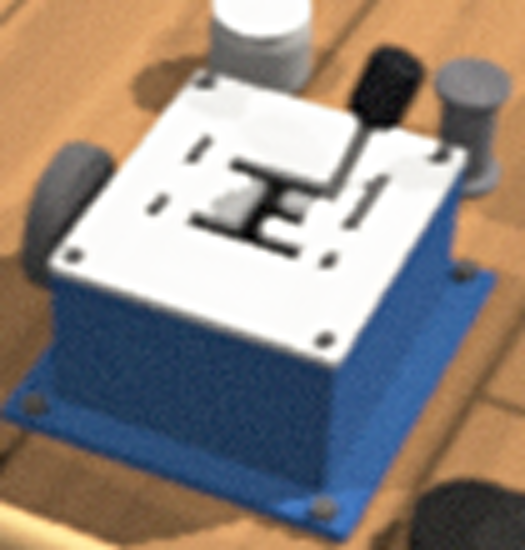

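The stick stands at the near end of the right slot, with its base at (337,192) against an expected (334,192). The knob is at (387,87) against (392,88). The lever is fully home, the tool is clear and the bystanders are untouched.

```bash
python3 -c "
from rig import r
print(r.sense()['clock']); print(r.sign_off())"
```

```text
10.4
the job is handed in; nothing more can be done
None
```

The lever is fully home in the near-right slot, the one marked by the longest bar. The arm is clear of it, the highest force I read was about 13 N, and I handed the job in at 10.4 s; the sign-off gave no verdict.

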